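Nest the flipped mounting channel into the packing tray

TASK

Pack the loose larger steel channel that lies on its side on the bench into the black tray: turn it legs down and nest it over the two channels that already lie there legs up, so that its legs hang one inside each of them, and leave it fully down and flat. The two packed channels stay in their places in the tray, and the smaller channel on the bench is left alone.

Things in the scene. Friction and masses are not known exactly. Their poses are not given: they have to be found in the camera images.
- channel_center (a point): centre of the loose steel U-channel to be packed: web 62 mm wide, legs 32 mm deep over the web, 120 mm long, 4 mm thick, inside width 54 mm. y axis: along the length; x axis: from the opening to the web; z: across the web. Starts on its side: one leg flat on the bench, web upright (62 mm high), opening towards the tray (robot's right), centre 31 mm up. Legs down, its x axis points up.
- channel: the same channel, 0.3 to 0.6 kg, plain bench friction; origin mid one leg's outer face, 31 mm from the centre along -z; axes as above. Grip it across its 32 mm depth (web to leg edges) on its side, across its 62 mm width once legs down. Stood on the free edge of its lower leg and leaned towards its opening by more than about 0.63 rad (36 degrees), it falls over onto its legs by itself.
- small_channel_center (a point): centre of a smaller steel channel that is not part of the job (web 40 mm, legs 30 mm, 90 mm long), lying the same way on its side; the two channels lie about 0.23 m apart sideways, either way round. Leave it where it is.
- tray: black plastic tray fixed to the bench, 178 (x) by 136 (y) mm outside, 20 mm high, walls and floor 5 mm; origin at the centre of its underside, z up. A rib 38 mm wide (x), 20 mm high, runs along y in the middle, leaving two bays 65 by 126 mm centred at x = -51.5 and +51.5 mm. In each lies one channel, legs up.
- home (a point): where the centre of the loose channel belongs: over the tray's rib, 25 mm above the bench (web top then 41 mm, legs reaching down to 9 mm), axes as the tray's. The channel lies legs down, lengthwise along y, either end first. The tray's end walls leave it 3 mm each way lengthwise.
- packed_near_center (a point): centre of the packed channel in the tray's -x bay: same 62 x 32 x 120 x 4 mm channel, loose with about 1.5 mm of play each way across, legs up; z up, y along its length. Centre 21 mm, leg tops 37 mm, trough floor 9 mm above the bench. The third channel straddles the two adjacent legs with 1 to 4 mm of play each way.
- packed_far_center (a point): the same for the packed channel in the tray's +x bay.
Things that resemble listed ones, but are neither listed nor needed, are in the scene too. What is shaped like the channel but green or purple is not meant. Leave any pink or red look-alike of the part that bears packed_near_center alone.

How it is judged:
By the outcome, as a careful person would: the job done as asked, in the order asked, and still so for the second after the job is handed in, with the robot touching nothing.
It also fails if it takes over 59 s, if anything falls off the work surface, if the arm or the gripper's body presses on something with over 40 N, if the wrist force passes 120 N, or if a joint passes its speed limit or range.

ROBOT

A 7-joint arm with a two-finger parallel gripper is mounted at the origin on the work surface. World frame = base frame: x ahead of the robot, y to its left, z up, the work surface at z = 0. Lengths are in m, angles in rad, forces in N, time in s.
With the tool pointing down it reaches from about 0.425 to 0.95 m from the base axis. Payload 4.7 kg.
Tool frame: the origin (TCP) lies on the front face of the gripper's body, between the roots of the fingers; the fingertips stand 70 mm ahead of it and the grasp point (between the pads) lies 51 mm ahead of it; x points along the fingers, y is the direction in which the jaws open and shut, and the axes are right-handed (so a half turn about x gives the same grasp; the last joint's range is limited). The gripper opens to 87 mm and grips with 3 to 60 N. Pads are 19 mm wide; open, the fingers measure 117 mm over their backs; the gripper's body (75 mm by 190 mm) begins 51 mm behind the grasp point.
Start: joints at [-1.162, 0.469, -0.049, 1.532, 0.024, 1.141, -0.082], TCP at [0.286, 0.611, 0.292] pointing down, gripper open.
Joint ranges: [-2.59, 2.59], [-0.33, 1.99], [-1.39, 1.29], [0.1, 2.45], [-1.04, 4.18], [0.21, 1.99], [-2.66, 2.66]. Speed limits (rad/s): [2.57, 2.57, 3.14, 3.14, 3.14, 3.14, 3.14].

INTERFACE

Orientations are given as a rotation vector (axis times angle).
In Python, from bench import get_state, snapshot, camera_info, hand_in, outline_of, mark_of gives the robot as it stands.
- The arm moves only by the tool jog_arm, never from a script. Its argument "moves" is one flat list of numbers, 7 for each row, row after row: the turn, a rotation vector about the tool's x, y, z in rad, then the shift along the tool's x, y, z in m, then the closure, from 0 (fully open) to 1 (shut). In form: [ax, ay, az, tx, ty, tz, claw, ax, ay, az, tx, ty, tz, claw, ...]. A call has 1 to 10 rows; each row is the pose to reach, as a shift and turn from the pose commanded when the call began, along the tool's axes at that moment; what a row does not reach only later rows make up. A row lasts 1/8 s, in which the tool goes at most 62.5 mm and 10.7 degrees, less where a joint would pass 70% of its speed; a pose out of reach is approached as far as the arm can. A call with a gripper value outside its range is refused whole. The fingers move at their own pace and stop on an object; the grip force is fixed at half the most. Time passes only in rows, so rows that repeat a pose let the fingers close. It gives the time, the measured TCP pose, the force and the opening at its end, in the units of the state.
- get_state(): the state, without advancing time (a new reading comes with each control period).
- snapshot(name): name is "scene" or "top"; returns the picture (384x512x3 uint8, blue, green, red); there is no depth.
- camera_info(name): a dict with "mtx" (3x3 intrinsics, pixels), "dist_coeffs" ([k1, k2, p1, p2, k3] as OpenCV has them; the pictures are not rectified), "xyz" and "orientation" of the camera in the world. Camera axes: x right, y up, looking along -z (the intrinsics and any distortion apply to the point x, -y, -z); pixel columns grow to the right and rows downward; lengths in m; the calibration is good to about 2 mm. A picture is of the moment at which its call begins. camera_info takes no time and is no camera call.
- hand_in(): hands the job in, once; it reports no verdict.
Trained networks look in the newest picture that a camera, given by its name, has taken for a name from the list of things; names that differ only in an ending like _2 or _b are one class to them, and where a whole thing is asked for, a point or a joint stands for the part that bears it (a point fixed in the world has none). Each returns a list of dicts, best first, with "confidence" (0 to 1); they miss things now and then, are a little off and sometimes report something else, mostly with a low value. They report only what shows in the picture. A call takes as long as a camera call. They do not tell look-alikes from the thing itself.
- outline_of(label, camera): "mask" (384x512 bool, what is visible of it) and "uv" ([column, row] in pixels, amid what is visible of it).
- mark_of(label, camera): "uv" ([column, row] in pixels: a listed point, or the origin of a listed thing).
The state is a dict: "clock": time; "q": joint angles; "qvel": joint speeds; "joint_efforts": joint torques, N m; "tool_pos": TCP position; "tool_rot": TCP orientation; "wrist_force": force on the tool from outside, world axes, zero at the start; "torque": the same for the moment, N m; "grip_width": finger opening in m.
Only numpy, scipy, OpenCV 4.12 (cv2) and the standard library are available. Lean on these libraries where they do the work, as an engineer would, in place of code of your own. Each camera call takes 0.05 s, during which the arm holds its last target.

## Working session

There is one attempt and no reset: what is moved stays moved. The work goes in short steps, Python scripts to look and compute and a tool call to move; the robot and the scene stay as the last step left them, time stands still between calls to the robot, and variables do not carry over. Pictures are saved under pics/ and viewed, and the job is handed in when it is done.

Besides the shell and the picture viewer there is one more tool, called after ">>>" as name(argument=value, ...) on one line, values as JSON. jog_arm: Moves the arm, as the interface text tells. Its arguments: {"type":"object","properties":{"moves":{"type":"array","items":{"type":"number"}}},"required":["moves"]}

```bash
ls; mkdir -p pics
python3 - <<'E'
from bench import *
import cv2
s=get_state(); print({k:s[k] for k in('clock','tool_pos','tool_rot','wrist_force','grip_width')})
for n in('scene','top'):
    im=snapshot(n); cv2.imwrite(f'pics/a_{n}.png',im)
    print(camera_info(n))
E
```

```text
pics
{'clock': 0.0, 'tool_pos': array([0.28597172, 0.6109327 , 0.291219  ]), 'tool_rot': array([ 0.34186078,  1.54371573, -0.34485152]), 'wrist_force': array([-0.42208835, -0.24727542,  0.14189972]), 'grip_width': 0.08713693238786989}
{'mtx': array([[367.97655887,   0.        , 253.20917652],
       [  0.        , 367.97655887, 187.49050057],
       [  0.        ,   0.        ,   1.        ]]), 'dist_coeffs': array([-0.08572708,  0.        ,  0.        ,  0.        ,  0.        ]), 'xyz': array([0.91980362, 0.23203027, 0.90829637]), 'orientation': array([0.31473755, 0.60652408, 2.15792479])}
{'mtx': array([[371.74283891,   0.        , 254.84903384],
       [  0.        , 371.74283891, 196.02695248],
       [  0.        ,   0.        ,   1.        ]]), 'dist_coeffs': array([-0.02550994,  0.        ,  0.        ,  0.        ,  0.        ]), 'xyz': array([ 0.38229572, -0.07014142,  1.14760563]), 'orientation': array([ 0.09430003, -0.07582707, -1.57664817])}
```

View pics/a_scene.png

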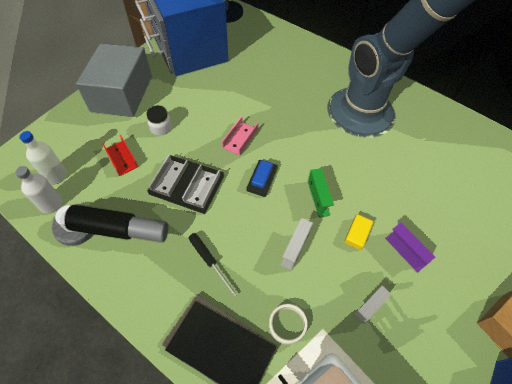

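View pics/a_top.png

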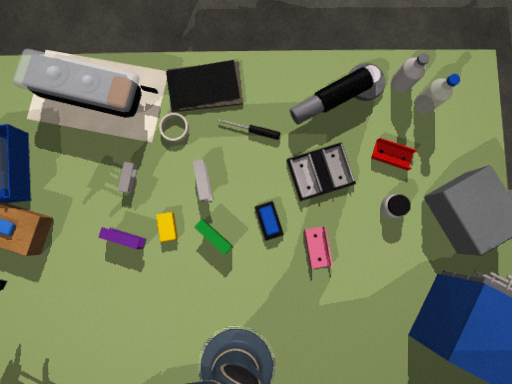

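The top view shows the tray at about (321,172), the larger grey channel at (203,180), the smaller one at (127,177), and coloured decoys (green, purple, pink, red). Next I run the networks and project the points.

```bash
cat > h.py <<'E'
import numpy as np,cv2
from bench import *
from scipy.spatial.transform import Rotation as R
def cam(n):
    c=camera_info(n); o=np.array(c['orientation']); return c['mtx'],c['dist_coeffs'],np.array(c['xyz']),R.from_rotvec(o).as_matrix()
def ray(n,uv):
    K,d,p,M=cam(n); u=cv2.undistortPoints(np.array(uv,float).reshape(-1,1,2),K,d).reshape(-1,2)
    v=np.c_[u[:,0],-u[:,1],-np.ones(len(u))]@M.T
    return p,v
def at(n,uv,z):
    p,v=ray(n,uv); return p+v*((z-p[2])/v[:,2])[:,None]
def proj(n,P):
    K,d,p,M=cam(n); q=(np.atleast_2d(P)-p)@M; q=q*[1,-1,-1]
    return cv2.projectPoints(q,np.zeros(3),np.zeros(3),K,d)[0].reshape(-1,2)
E
python3 - <<'E'
from h import *
np.set_printoptions(precision=4,suppress=True)
for n in('top','scene'):
  for l,z in(('channel_center',.031),('small_channel_center',.02),('tray',0),('home',.025),('packed_near_center',.021),('packed_far_center',.021)):
    for r in mark_of(l,n)[:3]:
        print(n,l,round(r['confidence'],2),np.array(r['uv']).round(1),at(n,r['uv'],z)[0])
for n in('top','scene'):
  im=cv2.imread(f'pics/a_{n}.png')
  for c,(l) in enumerate(('channel','small_channel_center','tray')):
    for r in outline_of(l,n)[:2]:
      print(n,l,r['confidence'],r['uv'],r['mask'].sum())
  if n=='top': cv2.imwrite('pics/crop1.png',cv2.resize(im[120:240,90:370],None,fx=2.8,fy=2.8,interpolation=cv2.INTER_CUBIC))
  else: cv2.imwrite('pics/crop2.png',cv2.resize(im[140:290,140:340],None,fx=4,fy=4,interpolation=cv2.INTER_CUBIC))
E
```

```text
top channel_center 0.93 [210.3 238.2] [0.3779 0.0767 0.031 ]
top channel_center 0.87 [201.9 180.3] [0.5531 0.1033 0.031 ]
top channel_center 0.77 [121.  236.9] [0.3832 0.3463 0.031 ]
top small_channel_center 0.92 [127.6 176.7] [0.5682 0.3357 0.02  ]
top tray 0.86 [322.1 172.8] [ 0.5782 -0.2676  0.    ]
top home 0.82 [320.4 171.8] [ 0.5771 -0.2582  0.025 ]
top packed_near_center 0.92 [391.4 156. ] [ 0.6254 -0.4791  0.021 ]
top packed_near_center 0.76 [320.6 246.7] [ 0.3501 -0.2536  0.021 ]
top packed_near_center 0.57 [340.4 165. ] [ 0.5985 -0.3208  0.021 ]
top packed_far_center 0.84 [303.7 174.4] [ 0.5702 -0.2075  0.021 ]
top packed_far_center 0.21 [204.9 183.5] [0.5446 0.0956 0.021 ]
scene channel_center 0.98 [320.7 194.1] [0.3852 0.0725 0.031 ]
scene channel_center 0.93 [408.  244.5] [0.3746 0.3368 0.031 ]
scene channel_center 0.6 [297.9 243.5] [0.5473 0.1044 0.031 ]
scene small_channel_center 0.81 [372.6 303.7] [0.5634 0.3357 0.02  ]
scene tray 0.9 [185.4 183.3] [ 0.5777 -0.2662  0.    ]
scene home 0.66 [186.2 181.2] [ 0.5805 -0.2555  0.025 ]
scene packed_near_center 0.95 [120.  154.6] [ 0.632  -0.4825  0.021 ]
scene packed_near_center 0.81 [169.5 176.4] [ 0.5965 -0.3074  0.021 ]
scene packed_near_center 0.66 [240.6 135.3] [ 0.3505 -0.2399  0.021 ]
scene packed_far_center 0.78 [200.1 183.1] [ 0.5593 -0.2218  0.021 ]
top channel 0.85 [210.6, 234.4] 442
top channel 0.84 [123.4, 236.5] 560
top small_channel_center 0.63 [129.5, 181.2] 433
top tray 0.92 [319.8, 174.0] 835
scene channel 0.96 [318.1, 192.4] 665
scene channel 0.81 [298.5, 243.2] 683
scene small_channel_center 0.89 [375.6, 303.1] 542
scene tray 0.96 [185.5, 189.3] 952
```

View pics/crop1.png

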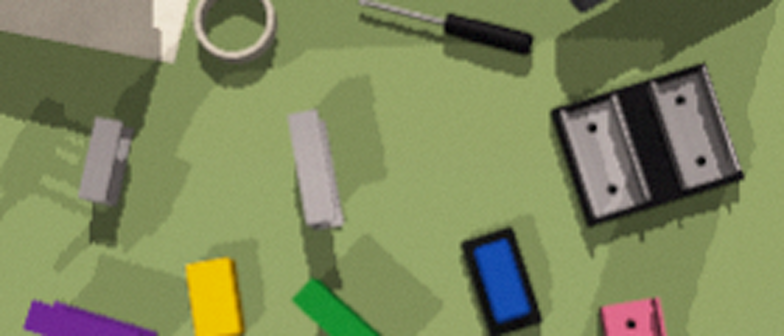

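View pics/crop2.png

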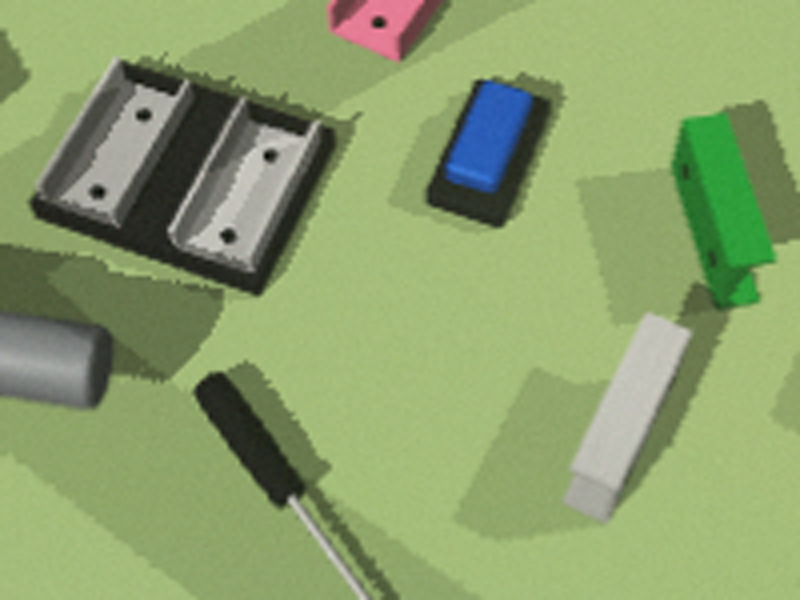

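```bash
cat > fit.py <<'E'
from h import *
from scipy.optimize import minimize
S=8
def boxpts(lo,hi):
    return np.array([[x,y,z] for x in(lo[0],hi[0]) for y in(lo[1],hi[1]) for z in(lo[2],hi[2])],float)
def sil(n,parts,roi):
    x0,y0,x1,y1=roi; im=np.zeros(((y1-y0)*S,(x1-x0)*S),np.uint8)
    for P in parts:
        uv=(proj(n,P)-[x0,y0]+.5)*S-.5
        h=cv2.convexHull((uv*16).astype(np.int32)); cv2.fillConvexPoly(im,h,255,cv2.LINE_8,4)
    return cv2.resize(im,None,fx=1/S,fy=1/S,interpolation=cv2.INTER_AREA)/255.
def place(P,p):
    c,s=np.cos(p[2]),np.sin(p[2]); return P@np.array([[c,s,0],[-s,c,0],[0,0,1]])+[p[0],p[1],0]
def softmask(im):
    f=im.astype(float); g=f[...,1]-(f[...,0]+f[...,2])/2   # greenness
    rel=g/(f.sum(2)/3+20)
    return rel
def fit(shape,p0,obs,step=(.004,.004,.05)):
    # obs: list of (cam, roi, soft mask)
    def cost(p):
        return sum(((sil(n,[place(P,p) for P in shape],roi)-m)**2).sum() for n,roi,m in obs)
    sm=np.array([p0]+[np.array(p0)+np.eye(3)[i]*step[i] for i in range(3)])
    r=minimize(cost,p0,method='Nelder-Mead',options=dict(initial_simplex=sm,xatol=1e-5,fatol=1e-3))
    return r.x,r.fun
chan_side=[boxpts((-.016,-.06,0),(.016,.06,.062))]
chan_down=[boxpts((-.016,-.031,-.06)[1:2]+(-.06,0),(.031,.06,.032))]
tray_parts=[boxpts((-.089,-.068,0),(.089,.068,.02)),boxpts((-.0825,-.06,.005),(-.0205,.06,.037)),boxpts((.0205,-.06,.005),(.0825,.06,.037))]
def roi_of(n,shape,p,m=10):
    uv=np.vstack([proj(n,place(P,p)) for P in shape]); a=uv.min(0)-m; b=uv.max(0)+m
    return int(a[0]),int(a[1]),int(b[0]),int(b[1])
E
python3 - <<'E'
from fit import *
for n in('top','scene'):
    r=softmask(cv2.imread(f'pics/a_{n}.png'))
    uv=np.round(proj(n,[[.578,-.267,.02],[.553,.103,.062],[.6,-.32,.009],[.5,0,0],[.55,0.05,0],[.5,.2,0]])).astype(int)
    print([r[v,u].round(2) for u,v in uv])
    v=np.clip(r/.3,0,1)*255
    cv2.imwrite(f'pics/rel_{n}.png',v)
E
```

```text
[np.float64(-0.01), np.float64(-0.04), np.float64(-0.01), np.float64(0.22), np.float64(0.24), np.float64(0.24)]
[np.float64(0.1), np.float64(0.02), np.float64(0.02), np.float64(0.25), np.float64(0.25), np.float64(0.25)][ WARN:0@0.689] global loadsave.cpp:1063 imwrite_ Unsupported depth image for selected encoder is fallbacked to CV_8U.
```

View pics/rel_top.png

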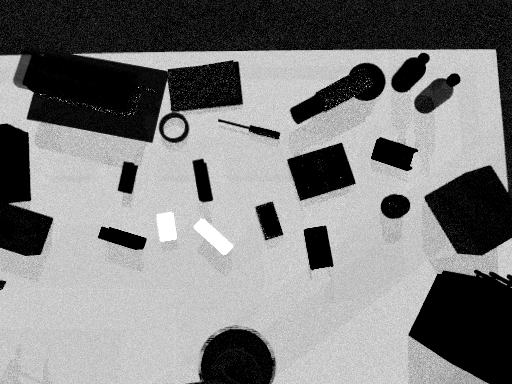

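View pics/rel_scene.png

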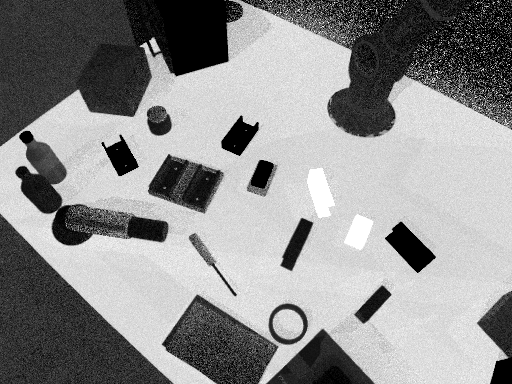

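```bash
cat >> fit.py <<'E'
def mk(im,n,fill=False):
    r=softmask(im); m=np.clip((.22-r)/.2,0,1)
    if n=='scene': m=np.where(softmask(cv2.medianBlur(im,3))<.15,np.maximum(m,.9*(softmask(cv2.medianBlur(im,3))<.12)),m)
    return m
def run(shape,p0,ims,cams=('top','scene')):
    obs=[]
    for n in cams:
        x0,y0,x1,y1=roi=roi_of(n,shape,p0,7); obs.append((n,roi,mk(ims[n],n)[y0:y1,x0:x1]))
    return fit(shape,p0,obs)
def overlay(n,im,shape,p,name):
    roi=roi_of(n,shape,p,12); x0,y0,x1,y1=roi; k=max(1,int(min(780/(x1-x0),580/(y1-y0))))
    big=cv2.resize(im[y0:y1,x0:x1],None,fx=k,fy=k,interpolation=cv2.INTER_NEAREST)
    for P in shape:
        uv=(proj(n,place(P,p))-[x0,y0]+.5)*k-.5
        for i in range(8):
            for j in range(i):
                if bin(i^j).count('1')==1: cv2.line(big,tuple(np.int32(uv[i])),tuple(np.int32(uv[j])),(0,0,255),1)
    cv2.imwrite(name,big)
E
python3 - <<'E'
from fit import *
np.set_printoptions(precision=4,suppress=True)
ims={n:cv2.imread(f'pics/a_{n}.png') for n in('top','scene')}
for nm,sh,p0 in(('tray',tray_parts,[.578,-.267,1.81]),('chan',chan_side,[.553,.103,1.57+.2])):
  for cams in(('top','scene'),('top',),('scene',)):
    p,c=run(sh,p0,ims,cams); print(nm,cams,p,round(c,2))
    if len(cams)==2:
      for n in cams: overlay(n,ims[n],sh,p,f'pics/ov_{nm}_{n}.png')
E
```

```text
tray ('top', 'scene') [ 0.5804 -0.2617  1.8624] 179.22
tray ('top',) [ 0.5812 -0.2614  1.8659] 30.58
tray ('scene',) [ 0.5796 -0.2622  1.8633] 138.78
chan ('top', 'scene') [0.551  0.1015 1.7593] 19.3
chan ('top',) [0.5518 0.102  1.7551] 5.61
chan ('scene',) [0.5506 0.1012 1.7608] 10.3
```

Run:
```python
import cv2,numpy as np
t=[cv2.imread(f'pics/ov_{a}_{n}.png') for a in('tray','chan') for n in('top','scene')]
t=[cv2.resize(i,(400,300)) for i in t]
cv2.imwrite('pics/ov_all.png',np.vstack([np.hstack(t[:2]),np.hstack(t[2:])]))
```

```text
(no output)
```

View pics/ov_all.png

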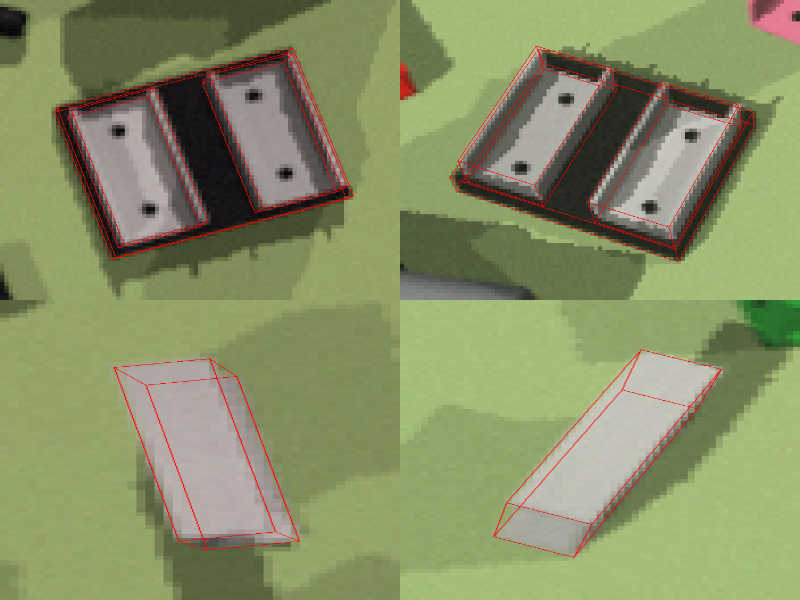

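```bash
cat > go.py <<'E'
from h import *
np.set_printoptions(precision=4,suppress=True)
def pose(depthyaw,lean=0.,flip=False):
    # tool y along horizontal dir d (or -d); tool x down; lean turns about length axis towards opening (-d)
    d=np.array([np.cos(depthyaw),np.sin(depthyaw),0]); x=np.array([0,0,-1.])
    ty=-d if flip else d
    M=np.c_[x,ty,np.cross(x,ty)]
    ax=np.cross(d,[0,0,1.])          # rotates d -> z
    return R.from_rotvec(ax*lean).as_matrix()@M
def rel(M,p,s=None):
    s=s or get_state(); C=R.from_rotvec(s['tool_rot']).as_matrix()
    return R.from_matrix(C.T@M).as_rotvec(), C.T@(np.array(p)-s['tool_pos'])
E
python3 - <<'E'
from go import *
s=get_state(); C=R.from_rotvec(s['tool_rot']).as_matrix(); print(C, s['clock'])
for f in(0,1):
  print(rel(pose(1.759,0,f),[.551,.1015,.20]))
E
```

```text
[[-0.      0.4239  0.9057]
 [ 0.0001  0.9057 -0.4239]
 [-1.      0.0001 -0.0001]] 1.0
(array([-0.626 , -0.    , -0.0001]), array([ 0.0922, -0.3495,  0.4561]))
(array([ 2.5156, -0.0002,  0.0001]), array([ 0.0922, -0.3495,  0.4561]))
```

>>> jog_arm(moves=[-0.626,0,0,0.092,-0.35,0.456,0,-0.626,0,0,0.092,-0.35,0.456,0,-0.626,0,0,0.092,-0.35,0.456,0,-0.626,0,0,0.092,-0.35,0.456,0,-0.626,0,0,0.092,-0.35,0.456,0,-0.626,0,0,0.092,-0.35,0.456,0,-0.626,0,0,0.092,-0.35,0.456,0,-0.626,0,0,0.092,-0.35,0.456,0,-0.626,0,0,0.092,-0.35,0.456,0,-0.626,0,0,0.092,-0.35,0.456,0])

```text
clock: 2.25
tool_pos: [0.5521, 0.0962, 0.1998]
tool_rot: [-0.144, 1.566, 0.141]
wrist_force: [0.9, 0.7, 0.1]
grip_width: 0.0871
```

Run:
```python
from go import *
s=get_state(); print(s['clock'],s['q'],s['tool_pos'],s['wrist_force'])
print(rel(pose(1.759),[.551,.1015,.101]))
cv2.imwrite('pics/b_scene.png',cv2.resize(snapshot('scene')[140:300,190:400],None,fx=3.5,fy=3.5))
```

```text
2.25 [-0.2505  0.383   0.0024  1.9051  0.0013  0.8538  1.5029] [0.5521 0.0962 0.1998] [0.8792 0.6898 0.0713]
(array([-0.007 , -0.0003,  0.0019]), array([ 0.0988,  0.0056, -0.0001]))
```

View pics/b_scene.png

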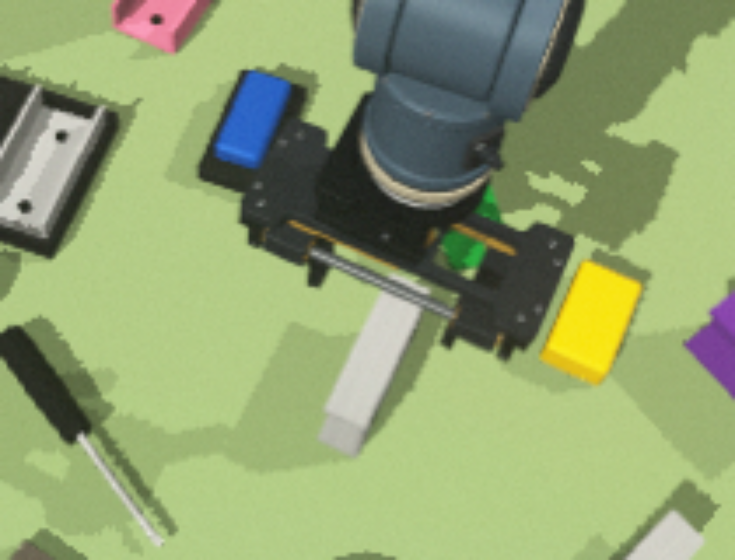

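>>> jog_arm(moves=[0,0,0,0.05,0,0,0,0,0,0,0.098,0,0,0,0,0,0,0.098,0,0,0,0,0,0,0.098,0,0,0])

```text
clock: 2.8
tool_pos: [0.5515, 0.1025, 0.1038]
tool_rot: [-0.148, 1.563, 0.15]
wrist_force: [-0.6, 0.5, 0.1]
grip_width: 0.0869
```

Run:
```python
from go import *
s=get_state(); print(s['clock'],s['q'],s['tool_pos'],s['wrist_force'])
print(rel(pose(1.759),[.551,.1015,.101]))
```

```text
2.8 [-0.2547  0.5184 -0.0052  1.9683  0.0032  0.6525  1.4988] [0.5515 0.1025 0.1038] [-0.6148  0.549   0.1296]
(array([ 0.0016,  0.0024, -0.0008]), array([ 0.0028, -0.0009, -0.0007]))
```

Aligned. Close the gripper.

>>> jog_arm(moves=[0,0,0,0,0,0,1,0,0,0,0,0,0,1,0,0,0,0,0,0,1,0,0,0,0,0,0,1,0,0,0,0,0,0,1,0,0,0,0,0,0,1])

```text
clock: 3.55
tool_pos: [0.5507, 0.101, 0.1022]
tool_rot: [-0.148, 1.566, 0.148]
wrist_force: [0.0, 0.5, -0.1]
grip_width: 0.0348
```

Run:
```python
from go import *
s=get_state(); print(s['clock'],s['q'],s['tool_pos'],s['wrist_force'],s['grip_width'])
print(rel(pose(1.759),[.551,.1015,.101]))
```

```text
3.55 [-0.2534  0.5204 -0.0043  1.9701  0.0033  0.6512  1.4991] [0.5507 0.101  0.1022] [ 0.0029  0.5308 -0.1329] 0.034822279176242324
(array([-0.0001, -0.0001, -0.0001]), array([0.0012, 0.0004, 0.0004]))
```

>>> jog_arm(moves=[0,0,0,-0.03,0,0,1,0,0,0,-0.06,0,0,1,0,0,0.2,-0.06,-0.02,0,1,0,0,0.4,-0.06,-0.04,0,1,0,0,0.6,-0.05,-0.06,0,1,0,0,0.8,-0.03,-0.078,0,1,0,0,0.8,-0.02,-0.078,0,1,0,0,0.8,-0.02,-0.078,0,1])

```text
clock: 4.55
tool_pos: [0.5644, 0.0239, 0.1203]
tool_rot: [0.491, 1.552, 0.769]
wrist_force: [0.2, 1.5, -2.8]
grip_width: 0.0313
```

Run:
```python
from go import *
s=get_state(); print(s['clock'],s['q'],s['tool_pos'],s['wrist_force'],s['grip_width'])
M=pose(1.759,.8); C=R.from_rotvec(s['tool_rot']).as_matrix(); print(R.from_matrix(C.T@M).as_rotvec())
a=snapshot('scene')[140:300,190:400];b=snapshot('top')[120:260,140:300]
cv2.imwrite('pics/c.png',np.hstack([cv2.resize(a,(420,320)),cv2.resize(b,(366,320))]))
```

```text
4.55 [ 0.4204  0.699  -0.3381  1.8374 -0.6401  1.0249  2.3327] [0.5644 0.0239 0.1203] [ 0.1735  1.4742 -2.7935] 0.03127193049679434
[-0.0033 -0.0019 -0.0005]
```

View pics/c.png

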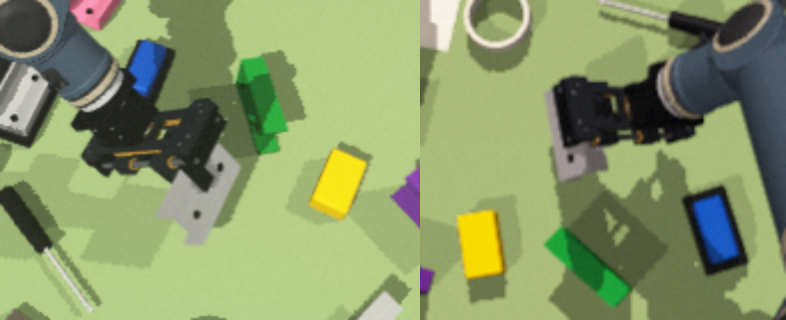

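>>> jog_arm(moves=[0,0,0,0.0237,-0.0244,0,1,0,0,0,0.0237,-0.0244,0,1,0,0,0,0.0255,-0.0262,0,1,0,0,0,0.0255,-0.0262,0,1])

```text
clock: 5.15
tool_pos: [0.5656, 0.0255, 0.0871]
tool_rot: [0.488, 1.548, 0.772]
wrist_force: [-0.0, -0.1, -0.6]
grip_width: 0.0316
```

>>> jog_arm(moves=[0,0,0,0.0014,-0.0014,0,1,0,0,0,0.0014,-0.0014,0,1])

```text
clock: 5.4
tool_pos: [0.5659, 0.0253, 0.0866]
tool_rot: [0.491, 1.547, 0.774]
wrist_force: [-1.1, -1.3, 8.4]
grip_width: 0.0315
```

>>> jog_arm(moves=[0,0,0,0,0,0,0.5,0,0,0,0,0,0,0.5,0,0,0,0,0,0,0.5,0,0,0,-0.02,0,0,0.5,0,0,0,-0.04,0,0,0.5,0,0,0,-0.06,0,0,0.5,0,0,0,-0.08,0,0,0.5,0,0,0,-0.1,0,0,0.5])

```text
clock: 6.4
tool_pos: [0.5785, -0.046, 0.1537]
tool_rot: [0.49, 1.55, 0.771]
wrist_force: [0.3, -0.5, 0.1]
grip_width: 0.0435
```

Run:
```python
from go import *
s=get_state(); print(s['clock'],s['q'],s['tool_pos'],s['wrist_force'],s['grip_width'])
a=snapshot('scene');b=snapshot('top')
cv2.imwrite('pics/d_scene.png',a);cv2.imwrite('pics/d_top.png',b)
a=a[140:300,190:400];b=b[120:260,140:300]
cv2.imwrite('pics/d.png',np.hstack([cv2.resize(a,(420,320)),cv2.resize(b,(366,320))]))
```

```text
6.4 [ 0.4868  0.6827 -0.2961  1.7455 -0.5857  1.1708  2.3352] [ 0.5785 -0.046   0.1537] [ 0.3412 -0.4984  0.0573] 0.043490071120805524
```

View pics/d.png

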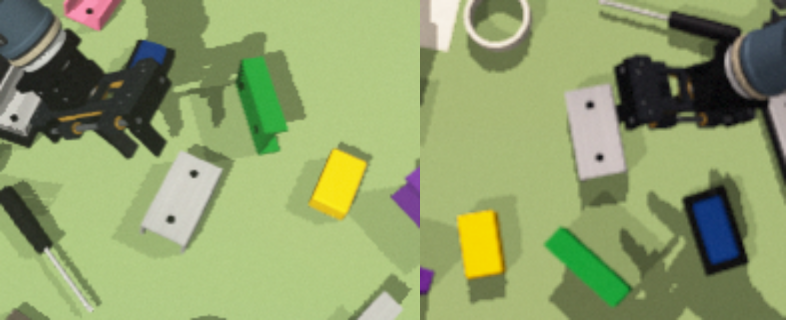

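>>> jog_arm(moves=[0,0,0,-0.035,0.036,0,0.5,0,0,-0.2,-0.07,0.072,0,0,0,0,-0.4,-0.07,0.072,0,0,0,0,-0.6,-0.07,0.072,0,0,0,0,-0.8,-0.07,0.072,0,0,0,0,-0.8,-0.07,0.072,0,0,0,0,-0.8,-0.07,0.072,0,0])

```text
clock: 7.38
tool_pos: [0.578, -0.0436, 0.2531]
tool_rot: [-0.15, 1.567, 0.152]
wrist_force: [-0.3, -0.6, 0.4]
grip_width: 0.0859
```

```bash
cat >> fit.py <<'E'
chan_down=[boxpts((-.031,-.06,0),(.031,.06,.032))]
E
python3 - <<'E'
from fit import *
from go import *
s=get_state(); print(s['clock'],s['q'],s['tool_pos'],s['wrist_force'],s['grip_width'])
ims={n:snapshot(n) for n in('top','scene')}
for n in ims: cv2.imwrite(f'pics/e_{n}.png',ims[n])
for r in mark_of('channel_center','top')[:4]: print(r['confidence'],at('top',r['uv'],.016))
for cams in(('top','scene'),('top',),('scene',)):
    p,c=run(chan_down,[.56,.055,1.75],ims,cams); print(cams,p,round(c,2))
    if len(cams)==2:
        for n in cams: overlay(n,ims[n],chan_down,p,f'pics/eo_{n}.png')
        pp=p
print(rel(pose(pp[2]),[pp[0],pp[1],.15],s))
t=[cv2.resize(cv2.imread(f'pics/eo_{n}.png'),(390,400)) for n in ims]; cv2.imwrite('pics/eo.png',np.hstack(t))
E
```

```text
7.375 [ 0.0785  0.3549 -0.0963  1.8051  0.0385  0.9851  1.7299] [ 0.578  -0.0436  0.2531] [-0.2558 -0.6048  0.3593] 0.08594436270800712
0.67 [[0.3784 0.3502 0.016 ]]
0.6 [[0.3775 0.0726 0.016 ]]
0.59 [[0.5615 0.0538 0.016 ]]
('top', 'scene') [0.5605 0.0594 1.7471] 1006.68
('top',) [0.574  0.0489 1.5444] 908.51
('scene',) [0.5592 0.0594 1.7523] 63.65
(array([ 0.016 , -0.0013, -0.0016]), array([0.1033, 0.1043, 0.0026]))
```

View pics/eo.png

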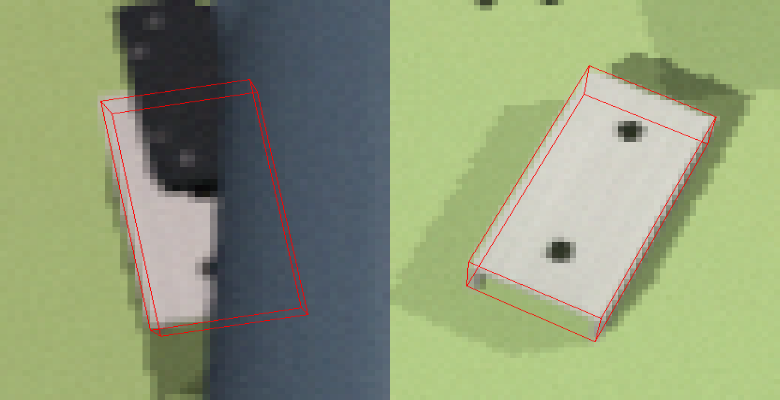

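```bash
cat >> fit.py <<'E'
chan_down=[boxpts((-.031,-.06,.028),(.031,.06,.032)),boxpts((-.031,-.06,0),(-.027,.06,.032)),boxpts((.027,-.06,0),(.031,.06,.032))]
E
python3 - <<'E'
from fit import *
from go import *
for tag,cams in(('e',('scene',)),('d',('top',)),('d',('scene',))):
    ims={n:cv2.imread(f'pics/{tag}_{n}.png') for n in cams}
    p,c=run(chan_down,[.561,.057,1.75],ims,cams); print(tag,cams,p,round(c,2))
    overlay(cams[0],ims[cams[0]],chan_down,p,f'pics/eo_{tag}{cams[0]}.png')
t=[cv2.resize(cv2.imread(f'pics/eo_{n}.png'),(390,400)) for n in('escene','dtop')]; cv2.imwrite('pics/eo2.png',np.hstack(t))
E
```

```text
e ('scene',) [0.5612 0.0598 1.7529] 5.55
d ('top',) [0.5627 0.0606 1.7475] 284.67
d ('scene',) [0.5611 0.0598 1.7513] 114.54
```

View pics/eo2.png

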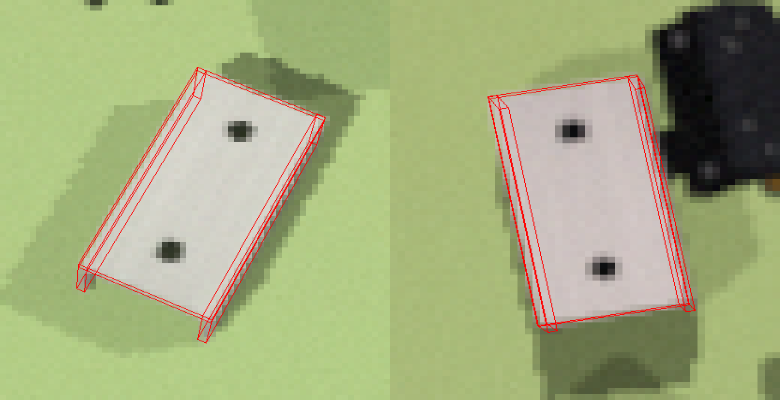

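Run:
```python
from go import *
print(rel(pose(1.751),[.562,.060,.12]), rel(pose(1.751),[.562,.060,.076]))
```

```text
(array([ 0.0072, -0.0012, -0.001 ]), array([0.1332, 0.1075, 0.0038])) (array([ 0.0072, -0.0012, -0.001 ]), array([0.1772, 0.1075, 0.0039]))
```

>>> jog_arm(moves=[0.007,-0.001,-0.001,0.03,0.054,0.003,0,0.007,-0.001,-0.001,0.06,0.107,0.004,0,0.007,-0.001,-0.001,0.1,0.107,0.004,0,0.007,-0.001,-0.001,0.13,0.107,0.004,0,0.007,-0.001,-0.001,0.15,0.107,0.004,0,0.007,-0.001,-0.001,0.176,0.107,0.004,0,0.007,-0.001,-0.001,0.176,0.107,0.004,0,0.007,-0.001,-0.001,0.176,0.107,0.004,0])

```text
clock: 8.52
tool_pos: [0.5633, 0.0593, 0.0783]
tool_rot: [-0.142, 1.564, 0.141]
wrist_force: [-0.5, 0.4, 0.2]
grip_width: 0.087
```

Run:
```python
from go import *
s=get_state();print(s['tool_pos'],s['wrist_force'],s['clock'])
print(rel(pose(1.751),[.562,.060,.076]))
```

```text
[0.5633 0.0593 0.0783] [-0.4648  0.3773  0.2382] 8.525
(array([-0.0003,  0.0017,  0.0007]), array([ 0.0023,  0.0009, -0.0011]))
```

>>> jog_arm(moves=[0,0,0,0.0005,0,0,1,0,0,0,0.0005,0,0,1,0,0,0,0.0005,0,0,1,0,0,0,0.0005,0,0,1,0,0,0,0.0005,0,0,1,0,0,0,0.0005,0,0,1])

```text
clock: 9.28
tool_pos: [0.5629, 0.0598, 0.0777]
tool_rot: [-0.143, 1.565, 0.141]
wrist_force: [-1.0, -1.0, 4.9]
grip_width: 0.0617
```

Run:
```python
from go import *
s=get_state();print(s['tool_pos'],s['wrist_force'],s['clock'],s['grip_width'])
t=[.5804,-.2617]
print(rel(pose(1.8635),[t[0],t[1],.20]),rel(pose(1.8635),[t[0],t[1],.12]))
```

```text
[0.5629 0.0598 0.0777] [-0.9996 -1.0193  4.8966] 9.275 0.06168693286682931
(array([-0.1115,  0.0014,  0.0012]), array([-0.122 , -0.3195, -0.0405])) (array([-0.1115,  0.0014,  0.0012]), array([-0.042 , -0.3194, -0.0407]))
```

>>> jog_arm(moves=[0,0,0,-0.03,0,0,1,0,0,0,-0.082,0,0,1,-0.03,0,0,-0.082,-0.06,-0.008,1,-0.06,0,0,-0.082,-0.12,-0.016,1,-0.08,0,0,-0.082,-0.18,-0.024,1,-0.1,0,0,-0.082,-0.24,-0.032,1,-0.111,0.001,0.001,-0.082,-0.29,-0.037,1,-0.111,0.001,0.001,-0.082,-0.319,-0.041,1,-0.111,0.001,0.001,-0.082,-0.319,-0.041,1,-0.111,0.001,0.001,-0.082,-0.319,-0.041,1])

```text
clock: 10.52
tool_pos: [0.5793, -0.2598, 0.1584]
tool_rot: [-0.228, 1.56, 0.232]
wrist_force: [0.4, 0.7, -1.7]
grip_width: 0.0617
```

Run:
```python
from go import *
s=get_state();print(s['q'],s['tool_pos'],s['wrist_force'],s['clock'],s['grip_width'])
t=[.5804,-.2617]
print(rel(pose(1.8635),[t[0],t[1],.16]))
a=snapshot('scene');b=snapshot('top')
cv2.imwrite('pics/f_scene.png',a);cv2.imwrite('pics/f_top.png',b)
a=a[110:260,110:270];b=b[110:230,260:380]
cv2.imwrite('pics/f.png',np.hstack([cv2.resize(a,(440,412),interpolation=2),cv2.resize(b,(350,412))]))
```

```text
[ 0.4279  0.543  -0.0999  1.7517  0.0667  0.8527  2.162 ] [ 0.5793 -0.2598  0.1584] [ 0.3527  0.7349 -1.7354] 10.525 0.06174011342608049
(array([ 0.0003, -0.0012, -0.0025]), array([-0.0016, -0.0022,  0.0005]))
```

View pics/f.png

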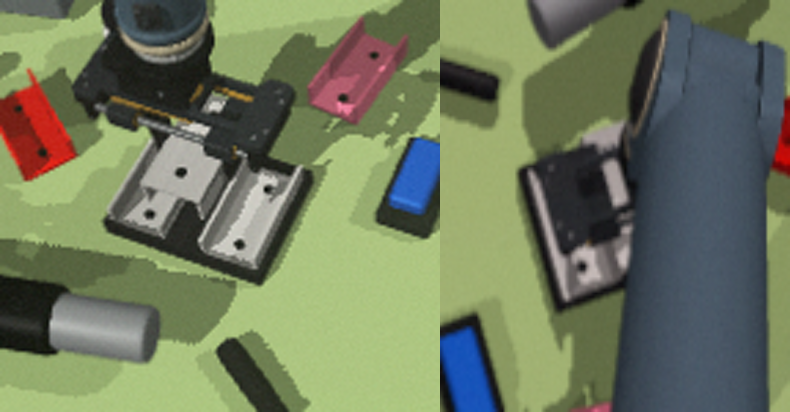

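Run:
```python
from fit import *
out=[]
for n,p in(('top',(.5812,-.2614,1.8655)),('scene',(.5796,-.2622,1.8633))):
    im=cv2.imread(f'pics/a_{n}.png'); roi=roi_of(n,tray_parts,p,4); x0,y0,x1,y1=roi
    k=10 if n=='top' else 9
    big=cv2.resize(im[y0:y1,x0:x1],None,fx=k,fy=k,interpolation=cv2.INTER_CUBIC)
    big=cv2.convertScaleAbs(big,alpha=1.2,beta=20)
    for sx in(-1,1):
        for a in(.0205,.0245,.0785,.0825):
            L=np.array([[sx*a,-.06,.037],[sx*a,.06,.037]]); uv=(proj(n,place(L,p))-[x0,y0]+.5)*k-.5
            cv2.line(big,tuple(np.int32(uv[0])),tuple(np.int32(uv[1])),(0,0,255) if a in(.0205,.0825) else (255,0,0),1)
    cv2.imwrite(f'pics/g_{n}.png',big); print(big.shape)
```

```text
(680, 770, 3)
(612, 765, 3)
```

View pics/g_top.png

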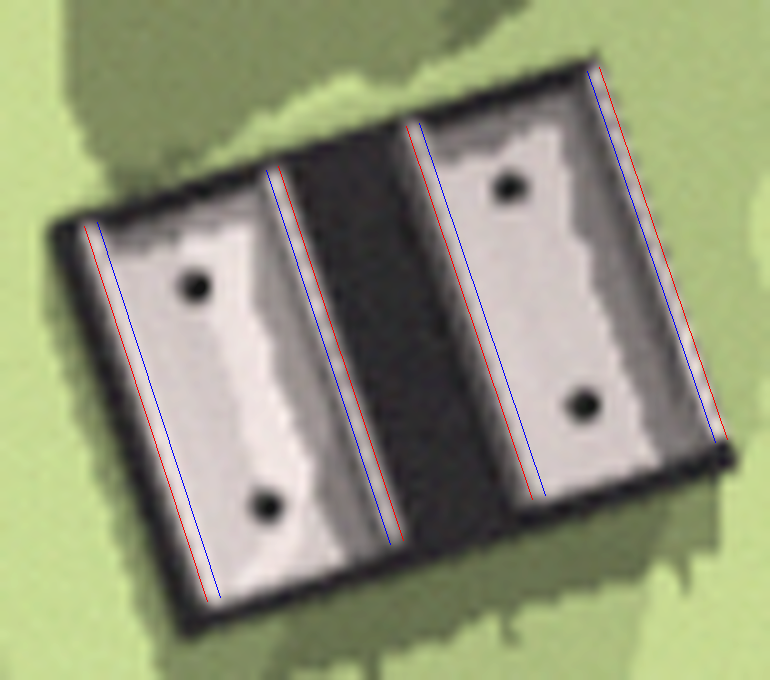

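View pics/g_scene.png

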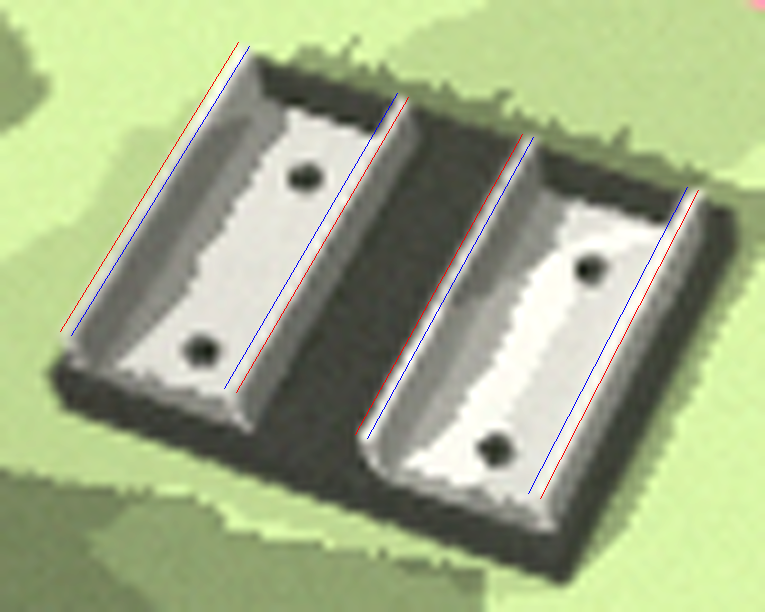

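Run:
```python
from go import *
for i in range(3):
    s=get_state();print(s['tool_pos'],s['clock'])
    print(rel(pose(1.864),[.5813,-.2622,.121],s))
    snapshot('scene')
```

```text
[ 0.5798 -0.2591  0.159 ] 10.625
(array([ 0.0016, -0.0004, -0.0018]), array([ 0.0379, -0.0034,  0.0006]))
[ 0.5799 -0.2592  0.1592] 10.675
(array([ 0.0016, -0.0002, -0.0014]), array([ 0.0381, -0.0033,  0.0005]))
[ 0.58   -0.2595  0.1593] 10.725
(array([ 0.0013, -0.0001, -0.0009]), array([ 0.0383, -0.003 ,  0.0005]))
```

>>> jog_arm(moves=[0.001,0,0,0.02,-0.003,0.0005,1,0.001,0,0,0.038,-0.003,0.0005,1,0.001,0,0,0.038,-0.003,0.0005,1,0.001,0,0,0.038,-0.003,0.0005,1])

```text
clock: 11.28
tool_pos: [0.5812, -0.264, 0.1212]
tool_rot: [-0.228, 1.559, 0.229]
wrist_force: [0.5, 0.1, -3.5]
grip_width: 0.0616
```

Run:
```python
from fit import *
from go import *
s=get_state();print(s['tool_pos'],s['clock'],s['wrist_force'])
a=snapshot('scene'); cv2.imwrite('pics/h_scene.png',a); cv2.imwrite('pics/h_top.png',snapshot('top'))
s=get_state();print(s['tool_pos'],s['clock'])
print(rel(pose(1.864),[.5813,-.2622,.0867],s))
x0,y0=145,130;k=8
big=cv2.resize(a[y0:y0+75,x0:x0+98],None,fx=k,fy=k,interpolation=cv2.INTER_CUBIC)
# predicted held channel
p=(s['tool_pos'][0]-.0017,s['tool_pos'][1],1.864); zz=s['tool_pos'][2]-.0617-.016
for P in chan_down:
    uv=(proj('scene',place(P,p)+[0,0,zz])-[x0,y0]+.5)*k-.5
    for i in range(8):
        for j in range(i):
            if bin(i^j).count('1')==1: cv2.line(big,tuple(np.int32(uv[i])),tuple(np.int32(uv[j])),(0,0,255),1)
cv2.imwrite('pics/h.png',big)
```

```text
[ 0.5812 -0.264   0.1212] 11.275 [ 0.497   0.0763 -3.5285]
[ 0.5815 -0.2641  0.122 ] 11.375
(array([-0.002 ,  0.0009,  0.0007]), array([0.0353, 0.0019, 0.0003]))
```

View pics/h.png

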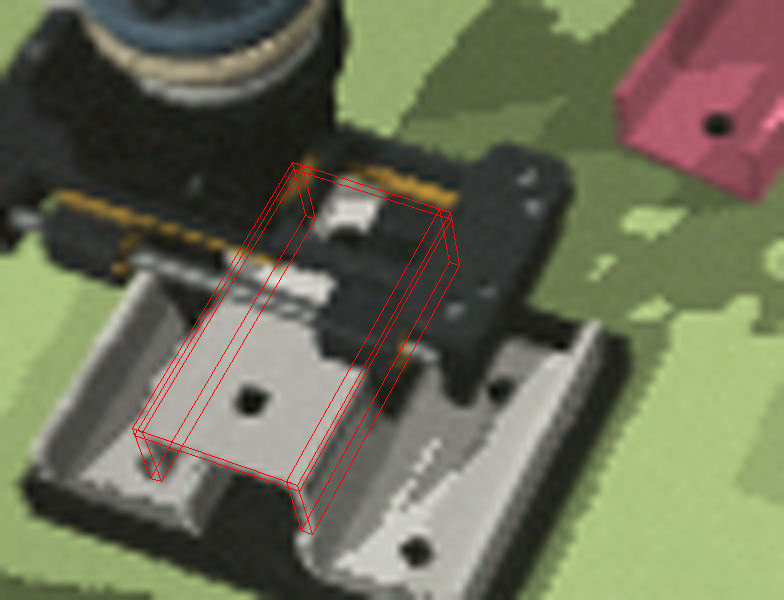

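Run:
```python
from fit import *
from go import *
for i in range(5):
    a=snapshot('scene'); s=get_state(); print(s['clock'],s['tool_pos'],s['qvel'].round(3)[:3],rel(pose(1.864),[.5813,-.2622,.0867],s)[1])
cv2.imwrite('pics/i_scene.png',a)
x0,y0=155,160;k=16
base=cv2.resize(a[y0:y0+36,x0:x0+48],None,fx=k,fy=k,interpolation=cv2.INTER_CUBIC)
for y,c in((-.264,(0,0,255)),(-.262,(255,0,0))):
    p=(.5796,y,1.864); zz=.122-.0617-.016
    for L in([[-.031,.06,.032],[-.031,-.06,.032]],[[.031,.06,.032],[.031,-.06,.032]],[[-.031,-.06,.032],[.031,-.06,.032]],[[-.031,.06,.032],[.031,.06,.032]]):
        uv=(proj('scene',place(np.array(L),p)+[0,0,zz])-[x0,y0]+.5)*k-.5
        cv2.line(base,tuple(np.int32(uv[0])),tuple(np.int32(uv[1])),c,1)
cv2.imwrite('pics/i.png',base)
```

```text
11.425 [ 0.5815 -0.2642  0.1221] [ 0.002 -0.005 -0.001] [0.0354 0.002  0.0003]
11.475 [ 0.5815 -0.2641  0.1222] [-0.001 -0.002  0.   ] [0.0355 0.0019 0.0004]
11.525 [ 0.5814 -0.2641  0.1221] [-0.001  0.001 -0.001] [0.0354 0.0018 0.0004]
11.575 [ 0.5813 -0.264   0.122 ] [0.    0.001 0.001] [0.0353 0.0018 0.0005]
11.625 [ 0.5813 -0.2641  0.122 ] [-0.001  0.002 -0.001] [0.0353 0.0018 0.0005]
```

View pics/i.png

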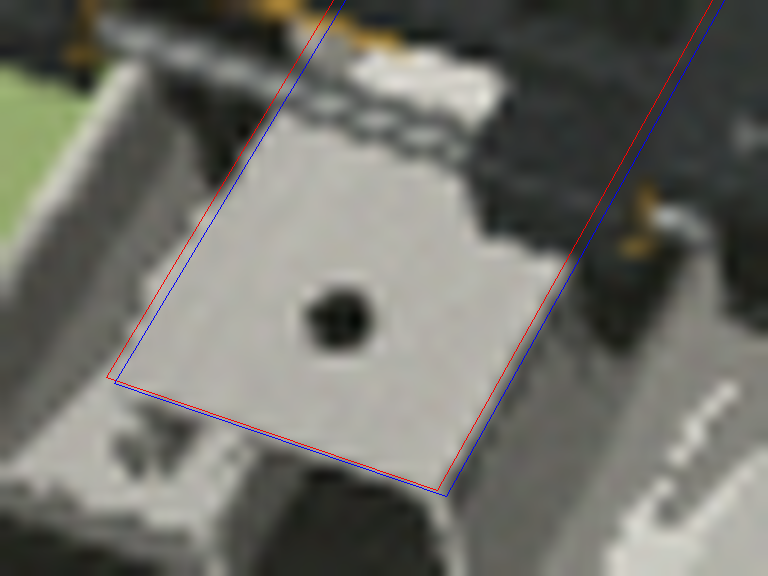

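>>> jog_arm(moves=[-0.002,0.001,0.001,0.004,0.002,0.0003,1,-0.002,0.001,0.001,0.004,0.002,0.0003,1,-0.002,0.001,0.001,0.004,0.002,0.0003,1])

```text
clock: 12.0
tool_pos: [0.5808, -0.2619, 0.1174]
tool_rot: [-0.229, 1.56, 0.231]
wrist_force: [-1.0, 0.4, -3.0]
grip_width: 0.0617
```

Run:
```python
from go import *
s=get_state(); print(s['tool_pos'],s['wrist_force'],rel(pose(1.864),[.5813,-.2620,.0867],s))
```

```text
[ 0.5808 -0.2619  0.1174] [-0.9586  0.4128 -2.9769] (array([ 0.0001, -0.0012, -0.0011]), array([ 0.0307, -0.0003,  0.0005]))
```

>>> jog_arm(moves=[0,-0.001,-0.001,0.008,0,0.0005,1,0,-0.001,-0.001,0.012,0,0.0005,1,0,-0.001,-0.001,0.012,0,0.0005,1])

```text
clock: 12.38
tool_pos: [0.5809, -0.2617, 0.1048]
tool_rot: [-0.23, 1.56, 0.231]
wrist_force: [0.5, 0.1, -2.8]
grip_width: 0.0617
```

>>> jog_arm(moves=[0,0,0,0.006,0,0,1,0,0,0,0.012,0,0,1,0,0,0,0.016,0,0,1,0,0,0,0.016,0,0,1])

```text
clock: 12.88
tool_pos: [0.581, -0.2617, 0.089]
tool_rot: [-0.23, 1.559, 0.231]
wrist_force: [-0.9, 0.1, -3.6]
grip_width: 0.0619
```

>>> jog_arm(moves=[0,0,0,0.0025,0,0,1,0,0,0,0.0025,0,0,1])

```text
clock: 13.12
tool_pos: [0.5813, -0.2618, 0.087]
tool_rot: [-0.23, 1.558, 0.23]
wrist_force: [0.1, 0.4, -4.5]
grip_width: 0.0615
```

>>> jog_arm(moves=[0,0,0,0.001,0,0,1,0,0,0,0.001,0,0,1])

```text
clock: 13.38
tool_pos: [0.5814, -0.2618, 0.0868]
tool_rot: [-0.23, 1.558, 0.23]
wrist_force: [-1.8, 1.2, 2.8]
grip_width: 0.062
```

>>> jog_arm(moves=[0,0,0,0,0,0,0.14,0,0,0,0,0,0,0.14,0,0,0,0,0,0,0.14,0,0,0,-0.02,0,0,0.14,0,0,0,-0.05,0,0,0.14,0,0,0,-0.1,0,0,0.14,0,0,0,-0.15,0,0,0,0,0,0,-0.15,0,0,0])

```text
clock: 14.38
tool_pos: [0.5838, -0.2628, 0.2427]
tool_rot: [-0.234, 1.548, 0.225]
wrist_force: [-0.1, -0.3, -0.6]
grip_width: 0.0846
```

Move the arm off towards +y so that both cameras can see the tray.

>>> jog_arm(moves=[0,0,0,0,0.05,0,0,0,0,0,0,0.1,0,0,0,0,0,0,0.15,0,0,0,0,0,0,0.2,0,0,0,0,0,0,0.25,0,0,0,0,0,0,0.3,0,0,0,0,0,0,0.3,0,0])

```text
clock: 15.25
tool_pos: [0.4931, 0.0295, 0.2363]
tool_rot: [-0.235, 1.558, 0.237]
wrist_force: [0.3, -0.5, 0.1]
grip_width: 0.0874
```

Run:
```python
from fit import *
from go import *
p=(.5805,-.2618,1.864); out=[]
for n in('scene','top'):
    a=snapshot(n); cv2.imwrite(f'pics/k_{n}.png',a)
    x0,y0,x1,y1=roi_of(n,tray_parts,p,6);k=5
    big=cv2.resize(a[y0:y1,x0:x1],None,fx=k,fy=k,interpolation=cv2.INTER_CUBIC)
    raw=big.copy()
    for P in chan_down:
        uv=(proj(n,place(P,p)+[0,0,.009])-[x0,y0]+.5)*k-.5
        for i in range(8):
            for j in range(i):
                if bin(i^j).count('1')==1: cv2.line(big,tuple(np.int32(uv[i])),tuple(np.int32(uv[j])),(0,0,255),1)
    out.append(cv2.resize(np.hstack([raw,big]),(790,295)))
cv2.imwrite('pics/k.png',np.vstack(out)); print(get_state()['tool_pos'],get_state()['clock'])
```

```text
[0.4944 0.0254 0.2362] 15.35
```

View pics/k.png

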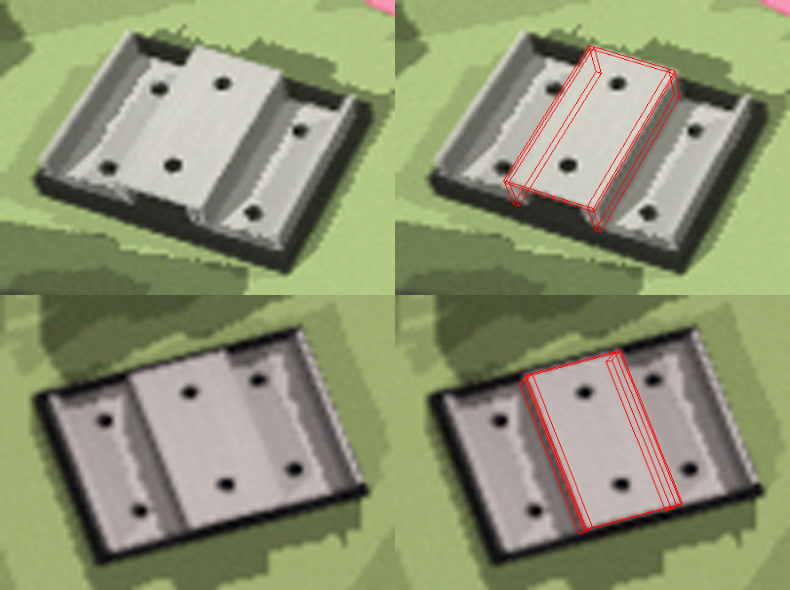

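View pics/k_top.png

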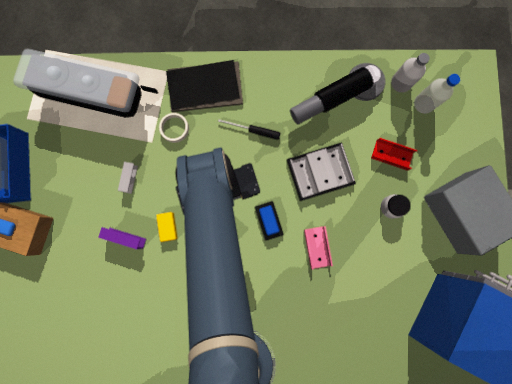

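The loose channel sits nested over the rib with its outline matching the 9–41 mm model in both views. The packed channels and the small channel (127,177) haven't moved.

```bash
python3 -c "
from bench import *
s=get_state();print(s['clock'],abs(s['qvel']).max(),s['wrist_force']);print(hand_in())"
```

```text
15.35 0.027387133289193233 [ 0.47399831 -0.91054942  1.68403454]
the job is handed in; nothing more can be done
None
```

The loose channel is packed: it lies legs down over the tray's rib, with one leg hanging inside each packed channel. I handed the job in at about 15.4 s, with the arm clear of everything.

- **How it was turned:** I gripped it across its depth, leaned it about 46° on its lower leg edge, and backed the fingers out so it fell onto its legs. I then regripped it across its width and lowered it into the tray.
- **Seating:** the arm's measured tool height when it touched down was 86.8 mm; fully down should read 86.7 mm. The lowering met no resistance before that, and the contact force then was about 3 N.
- **Last pictures:** in both camera views the outline matches the channel fully down and flat, with its web top at 41 mm. The two packed channels and the smaller channel looked unmoved by eye; I did not measure them again.
- **Disagreements:** the two cameras placed the tray about 1.5 mm apart lengthwise, inside the 3 mm of play. Just before the lowering, the arm stood 2 mm off sideways, and I corrected that first. No check failed.

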